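# Unlock the sprung cutter box and hold the key turned

### The job

Unlock the grey steel cutter box so that its lid comes up on its seal: swing the dust cover well aside from the keyhole, take the flat-winged service key out of the wooden block, work it fully home in the lock (the plug sticks a little askew, so wiggle the key as you push) and turn it a quarter turn clockwise, seen from above, against the spring. The lock would snap back and catch the lid again, so finish with the key still gripped and held turned, the lid standing ajar for me to lift. Leave the T-handled hex key, the tape measure and the sanding block where they are.

Things in the scene. Friction and masses are not known exactly. Their poses are not given: they have to be found in the camera images.
- box: grey sheet-steel box fixed to the bench, 170 mm deep (x), 220 mm wide (y), level top 80 mm up; origin at the centre of its underside, x points from the robot's side (lock ledge) to the hinge side, z up. The lid is the rear part of the top, level with the ledge, and begins 36 mm behind the keyhole; a flat-folded bail on it stands 8 mm high
- keyhole (a point): centre of the keyhole's mouth, on top of the lock's flat steel plate, 83 mm above the bench; axes as the box's. The keyhole is a slot 17 mm long (along x) and 8 mm wide with a 10 mm bore in its middle, widened 1 mm each side at the mouth, 9 mm deep; below it the turning plug has a like slot 6 mm wide. It goes straight down for more than 26 mm
- cover_pivot (a point): the dust cover's vertical pivot axis, at the height of the lock plate's top, 28 mm from the keyhole along the box's +y; axes as the box's
- cover_knob (a point): mid-height of the dust cover's knob: an upright steel stud 9 mm across and 12 mm tall (6 mm above and below this point), 36 mm from the pivot, its middle 9 mm above the lock plate. The cover is a flat steel tongue 3 mm thick whose 27 mm round end lies over the keyhole
- cover (a joint): dust cover's angle (rad): 0 = over the keyhole, knob on the box's -y side of the pivot; grows clockwise seen from above, the knob coming towards the robot; 1.57 = knob on the box's -x side of the pivot, 1.9 = stop. Starts at 0 to 0.2, stays where it is put, takes about 1 N at the knob. The keyhole is clear beyond 1.0
- key_grip (a point): centre of the service key's flat handle (grip here): 38 mm wide along the key's x, 9 mm thick along its y, 28 mm high (14 mm above and below). Pale metal key, about 70 g, 64 mm tall, standing upright, blade down, in a hole of the wooden block; z points up along it. Its collar's underside is 24 mm below this point
- key_collar (a point): centre of the underside of the key's 24 mm round, 4 mm thick collar; axes as key_grip's. Below it: an 8 mm round barrel 26 mm long with a rounded end, with two flat bits along the key's +x and -x, 15 mm over both, 4 mm thick, 11 to 20 mm below this point. Half a turn makes no difference. Fully home, this point meets keyhole
- service_key: the whole service key; origin and axes as key_collar
- key_block: hardwood block 50 (x) x 130 (y) x 38 mm, fixed; origin at the centre of its underside. Two 17 mm through holes at y = +34 and -34 mm hold the service key and the hex key, either way round, collars resting on its top
- lock (a joint): plug's angle (rad), clockwise seen from above, stop at 1.62. Starts stuck 0.26 to 0.34 back (counter-clockwise, negative), so a straight key catches 5 to 10 mm short of home until wiggled some 0.25 rad both ways under light push; sticky pins then need 5 to 15 N. Turns only within 2 mm of home, with up to 0.3 N m, against a return spring; lags the key by about 0.2 (play)
- lid (a joint): lid's angle (rad), 0 = shut; hinged at the far side, 98 mm from its front edge. Once the lock's cam is clear (about 0.8 rad) the springy seal lifts it to about 0.1 (front edge 10 mm up). If the key is let go, the cam springs back into the lid's second catch
- hex_key: dark steel T-handled hex key standing in the block's other hole: round bar handle 70 mm long (along x), 11 mm across, its axis 28 mm above the origin, which is the centre of the underside of its 24 mm collar, on the block's top. Stays there
- tape_measure: yellow tape measure, 37 x 77 x 62 mm, standing on the bench; origin at the centre of its underside. Stays there
- sanding_block: grey sanding block, 60 x 103 x 34 mm, on the bench; origin at the centre of its underside. Stays there
There are look-alikes about, which are no part of the job. Of the things shaped like the service_key, the aluminium one is meant.

How it is judged:
By the outcome, as a careful person would: the job done as asked, in the order asked, and still so for the second after the job is handed in, while the arm keeps its last pose, push and grip.
It also fails if it takes over 64 s, if anything falls off the work surface, if the arm or the gripper's body presses on something with over 40 N, if the wrist force passes 120 N, or if a joint passes its speed limit or range.

### The arm

A 6-joint arm with a two-finger parallel gripper is mounted at the origin on the work surface; the furniture and walls round the work are solid. World frame = base frame: x ahead of the robot, y to its left, z up, the work surface at z = 0. Lengths are in m, angles in degrees, forces in N, time in s.
With the tool pointing down it reaches from about 0.4 to 0.825 m from the base axis. Payload 7 kg.
Tool frame: the origin (TCP) lies at the centre of the arm's flange, where the gripper is bolted on; the fingertips stand 178 mm ahead of it and the grasp point (between the pads) lies 159 mm ahead of it (tip_reach is the distance from the TCP to the fingertips, in m); z points along the fingers, y is the line along which they close (so a half turn about z gives the same grasp; the last joint's range is limited). The gripper opens to 88 mm and grips with 3 to 60 N. Pads are 19 mm wide; open, the fingers measure 130 mm over their backs; the gripper's body (78 mm by 193 mm) begins 47 mm behind the grasp point.
Start: joints at [-54.941, 20.546, 0.682, 0, -70.136, -16.507], TCP at [0.215, -0.64, 0.405] pointing down, gripper open.
Joint ranges: [-176.03, 176.03], [-82.01, 121.73], [-58.28, 71.71], [-173.87, 95.51], [-174.79, -0.11], [-173.66, 173.66]. Speed limits (degrees/s): [136.94, 136.94, 172.46, 180, 180, 180].

### API

Orientations are given as [roll, pitch, yaw] about the fixed x, y, z axes, in that order (R = Rz(yaw) Ry(pitch) Rx(roll)).
In Python, from plant import * gives the robot as it stands.
- The arm moves only by the shell command python3 -m handwheel 'ROWS'. ROWS is JSON, a list of rows, each a list of 7 numbers: the opening, from -1 (shut) to 1 (fully open), then the shift along the tool's x, y, z as a fraction of full scale, then the turn, a rotation vector about the tool's x, y, z as a fraction of full scale. A call has 1 to 5 rows; each row shifts and turns the commanded pose from where the row before left it, along the tool's axes as they then stand; what a row does not reach is not made up. Full scale, the value 1, is 0.025 m for a shift and 6 degrees for a turn. A row lasts 1/8 s, in which the tool goes at most 62.5 mm and 10.7 degrees, less where a joint would pass 70% of its speed; a pose out of reach is approached as far as the arm can. A call with a number of a shift or a turn outside -1 to 1 is refused whole. A call with a gripper value outside its range is refused whole. The fingers move at their own pace and stop on an object; the grip force is fixed at half the most. Time passes only in rows, so rows that do not move let the fingers close. It gives the time, the measured TCP pose, the force, the opening and the grip force at its end, in the units of the state.
- get_obs(): the state, without advancing time (a new reading comes with each control period).
- snapshot(name): name is "side" or "top"; returns a dict with "color" (420x560x3 uint8, red, green, blue), "fx", "fy", "cx", "cy" (pixels), "R" (3x3) and "t" (3): a world point X has camera coordinates R X + t. Camera axes: x right, y down, z forward; pixel columns grow to the right and rows downward; lengths in m; the calibration is good to about 2 mm. A picture is of the moment at which its call begins. There is no depth.
- close_job(): hands the job in; it is judged then, once.
The state is a dict: "clock": time; "joint_pos": joint angles; "qvel": joint speeds; "tau": joint torques, N m; "tool_pos": TCP position; "orientation": TCP orientation; "force": force on the tool from outside, world axes, zero at the start; "moment": the same for the moment, N m; "opening": finger opening in m; "gripper_force": force on a finger pad.
Only numpy, scipy, OpenCV 4.12 (cv2) and the standard library are available. Lean on these libraries where they do the work, as an engineer would, in place of code of your own. Each camera call takes 0.05 s, during which the arm holds its last target. There are 200 camera calls.

## Working session

There is one attempt and no reset: what is moved stays moved. The work goes in short steps, Python scripts to look and compute and a shell command to move; the robot and the scene stay as the last step left them, time stands still between calls to the robot, and variables do not carry over. Pictures are saved under pics/ and viewed, at most 10 in all, crops included, and the job is handed in when it is done.

```bash
mkdir -p pics; ls
python3 - <<'E'
from plant import *
import cv2
o=get_obs();print(o)
for n in("side","top"):
    s=snapshot(n);cv2.imwrite(f"pics/{n}0.png",cv2.resize(s["color"][:,:,::-1],(800,600),interpolation=cv2.INTER_CUBIC))
    print(n,s["fx"],s["fy"],s["cx"],s["cy"],s["R"],s["t"])
E
```

```text
pics
{'clock': 0.0, 'joint_pos': array([-5.49396554e+01,  2.05900377e+01,  6.34737834e-01, -1.91766543e-02,
       -7.01347728e+01, -1.65046730e+01]), 'qvel': array([-0.03170554,  0.03837633,  0.02269562, -0.03009908,  0.03442467,
        0.05706752]), 'tau': array([ 1.39874439e-03, -5.82722354e+01,  2.93060035e+01,  6.99756235e+00,
        7.08594176e-03, -2.12913192e-04]), 'tool_pos': array([ 0.2147154 , -0.63974051,  0.40374851]), 'orientation': array([ 1.79908517e+02, -8.30678356e-03, -1.61450852e+02]), 'force': array([-0.68117983,  0.11417292, -0.56630571]), 'moment': array([ 0.02385323, -0.06856217, -0.00809164]), 'gripper_force': 0.0, 'opening': 0.08776733104115488}
side 471.41497540888474 471.41497540888474 274.05525566768785 211.54387742097128 [[ 0.97898583 -0.20375358 -0.00843894]
 [-0.14048031 -0.64382035 -0.75217062]
 [ 0.1478243   0.73754989 -0.65891436]] [-0.56490582  0.17125413  1.14107913]
top 497.63804372678476 497.63804372678476 271.6365724057874 213.80920614703564 [[-0.02453807 -0.9995922   0.01460535]
 [-0.99535375  0.02306814 -0.09348142]
 [ 0.09310638 -0.01683135 -0.99551389]] [0.01771114 0.57906691 1.37399555]
```

View pics/side0.png

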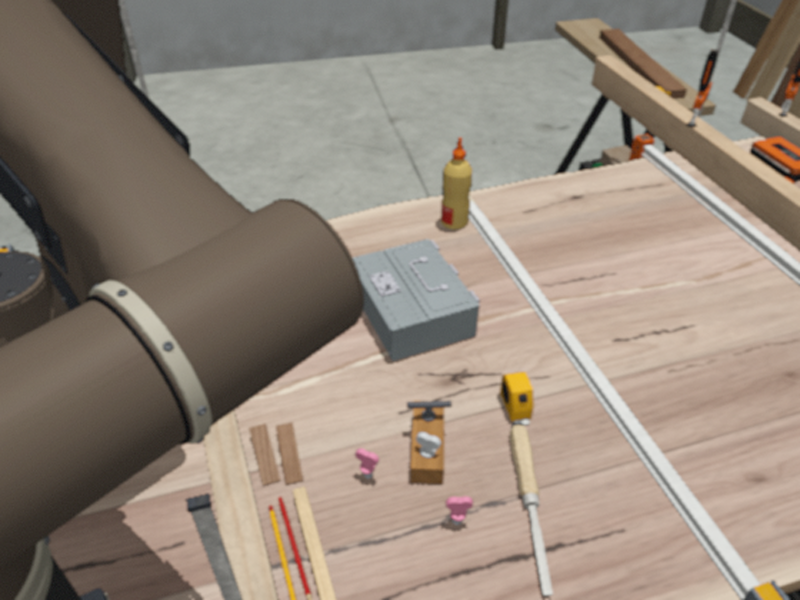

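View pics/top0.png

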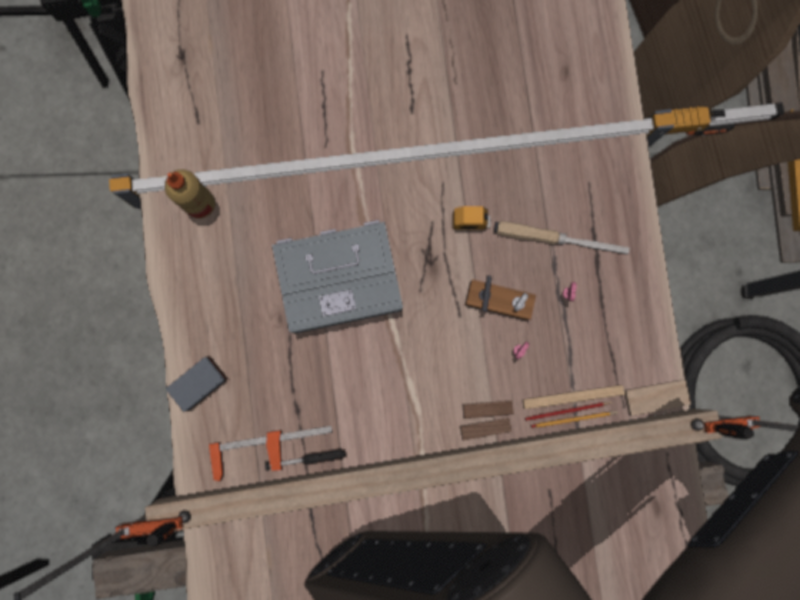

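Top view: box (338,275) with lock plate (337,302), block (500,300) holding the hex key (487,293) and the pale key (520,301). Key-shaped candidates in the top view are the pale one in the block (520,301), pink (519,351) and pink (570,291). The pale aluminium one in the block fits the description; I'll confirm it in a crop.

Run:
```python
from plant import *
import cv2,numpy as np
T=[]
for n,crops in (("top",[(325,190,60),(185,150,100)]),("side",[(280,275,60),(240,165,100)])):
    c=snapshot(n)["color"][:,:,::-1]
    for x,y,w in crops:
        T.append(cv2.resize(c[y:y+int(w*.75),x:x+w],(400,300),interpolation=cv2.INTER_CUBIC))
cv2.imwrite("pics/c1.png",np.vstack([np.hstack(T[:2]),np.hstack(T[2:])]))
```

```text
(no output)
```

View pics/c1.png

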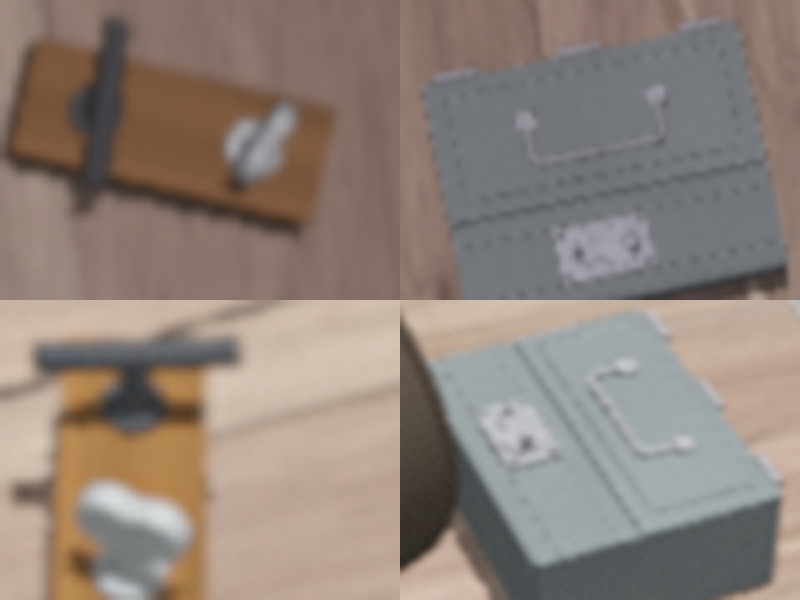

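Pale key in the block's right hole confirmed as the aluminium one: handle from crop px (287,110) to (237,185). Lock plate shows the cover pivot at (577,252) and the knob at (635,243). Now fitting poses.

```bash
cat > h.py <<'E'
from plant import *
import numpy as np,cv2
from scipy.optimize import least_squares
from scipy.spatial.transform import Rotation as Ro
C={n:snapshot(n) for n in("top","side")}
def proj(n,X):
    c=C[n];p=np.asarray(X,float)@c["R"].T+c["t"];return p[...,:2]/p[...,2:]*[c["fx"],c["fy"]]+[c["cx"],c["cy"]]
def back(n,px,z):
    c=C[n];d=c["R"].T@[(px[0]-c["cx"])/c["fx"],(px[1]-c["cy"])/c["fy"],1];o=-c["R"].T@c["t"];return o+d*(z-o[2])/d[2]
def W(p,L):
    c,s=np.cos(p[2]),np.sin(p[2]);L=np.asarray(L,float);return np.stack([p[0]+c*L[...,0]-s*L[...,1],p[1]+s*L[...,0]+c*L[...,1],L[...,2]],-1)
def fit(obs,p0):
    f=lambda p:np.concatenate([proj(n,W(p,L))-np.array(px) for n,L,px in obs])
    r=least_squares(f,p0,loss="soft_l1");return r.x,f(r.x).reshape(-1,2)
E
python3 - <<'E'
from h import *
bt=lambda u,v:(185+(u-400)/4-.4,150+v/4-.4); bs=lambda u,v:(240+(u-400)/4-.4,165+(v-300)/4-.4)
kt=lambda u,v:(325+u/6.667-.4,190+v/6.667-.4); ks=lambda u,v:(280+u/6.667-.4,275+(v-300)/6.667-.4)
obs=[("top",(.085,.11,.08),bt(424,85)),("top",(.085,-.11,.08),bt(740,22)),("top",(-.085,-.11,.08),bt(787,262)),
("side",(-.085,-.11,.08),bs(540,568)),("side",(.085,-.11,.08),bs(780,497)),("side",(.085,.11,.08),bs(645,312))]
b,r=fit(obs,[.65,0.1,0.1]);print("box",b,np.degrees(b[2]),r.round(1).tolist())
P=back("top",bt(577,252),.088);K=back("top",bt(635,243),.098)
Ps=back("side",bs(507,410),.088);Ks=back("side",bs(525,440),.098)
print("pivot",P,Ps,"knob",K,Ks)
inv=lambda p,X:(Ro.from_euler('z',-p[2]).apply(np.array(X)-[p[0],p[1],0])).round(4)
print([inv(b,q) for q in(P,Ps,K,Ks)])
obs=[("top",(.025,.065,.038),kt(35,40)),("top",(-.025,.065,.038),kt(13,150)),("top",(.025,-.065,.038),kt(333,105)),("top",(-.025,-.065,.038),kt(303,220)),
("side",(.025,.065,.038),ks(207,362)),("side",(-.025,.065,.038),ks(63,362))]
k,r=fit(obs,[.65,-.3,-.2]);print("block",k,np.degrees(k[2]),r.round(1).tolist())
print("key@",W(k,(0,-.034,.038)),"hex",W(k,(0,.034,.038)))
a,c=back("top",kt(287,110),.07),back("top",kt(237,185),.07);print("key top",a,c,(a+c)/2,np.degrees(np.arctan2(*(a-c)[1::-1])))
a,c=back("side",ks(90,498),.073),back("side",ks(180,525),.073);print("key side",a,c,(a+c)/2,np.degrees(np.arctan2(*(c-a)[1::-1])))
E
```

```text
box [0.63443722 0.09844363 0.17667063] 10.122481250467088 [[0.3, -0.7], [0.5, -0.6], [1.2, 0.0], [-1.5, -0.9], [0.4, -0.7], [-1.3, -1.2]]
pivot [0.57955099 0.11989312 0.088     ] [0.58114232 0.11679246 0.088     ] knob [0.58371412 0.080419   0.098     ] [0.58438402 0.07184104 0.098     ]
[array([-0.0503,  0.0308,  0.088 ]), array([-0.0492,  0.0274,  0.088 ]), array([-0.0531, -0.0088,  0.098 ]), array([-0.0539, -0.0174,  0.098 ])]
block [ 0.58774148 -0.21876194 -0.26280306] -15.05750601987852 [[0.6, -1.0], [-0.1, -0.3], [1.0, 0.1], [1.6, 0.1], [-0.5, -3.6], [-0.5, -4.4]]
key@ [ 0.57890868 -0.25159457  0.038     ] hex [ 0.59657429 -0.18592931  0.038     ]
key top [ 0.59042012 -0.2589523   0.07      ] [ 0.55998012 -0.2370762   0.07      ] [ 0.57520012 -0.24801425  0.07      ] -35.70340280318226
key side [ 0.5672886  -0.24703973  0.073     ] [ 0.59244363 -0.2631876   0.073     ] [ 0.57986612 -0.25511366  0.073     ] -32.69779436195766
```

Geometry is consistent: keyhole at box (-49,0), pivot 28 mm along +y, knob ≈ (0.584,0.082). Next I swing to above the knob, with yaw −125° so the closing line lies along the cover's chord.

```bash
H="python3 -m handwheel"
$H '[[-0.3,0,0,0,0,0,-0.87],[-0.3,0,0,0,0,0,-0.87],[-0.3,0,0,0,0,0,-0.87],[-0.3,0,0,0,0,0,-0.87],[-0.3,0,0,0,0,0,-0.87]]'
$H '[[-0.3,0,0,0,0,0,-0.87],[-0.3,0,0,0,0,0,-0.87],[-0.3,-0.97,0.135,0,0,0,0],[-0.3,-0.97,0.135,0,0,0,0],[-0.3,-0.97,0.135,0,0,0,0]]'
$H '[[-0.3,-0.97,0.135,0,0,0,0],[-0.3,-0.97,0.135,0,0,0,0],[-0.3,-0.97,0.135,0,0,0,0],[-0.3,-0.97,0.135,0,0,0,0],[-0.3,-0.97,0.135,0,0,0,0]]'
$H '[[-0.3,-0.97,0.135,0,0,0,0],[-0.3,-0.97,0.135,0,0,0,0],[-0.3,-0.97,0.135,0,0,0,0],[-0.3,-0.97,0.135,0,0,0,0],[-0.3,-0.97,0.135,0,0,0,0]]'
```

```text
clock: 0.92
tool_pos: [0.2147, -0.6399, 0.4045]
orientation: [180.0, 0.0, -135.2]
force: [0.2, 0.5, 0.6]
opening: 0.0431
gripper_force: 0.0
clock: 1.55
tool_pos: [0.2484, -0.5736, 0.4046]
orientation: [180.0, 0.0, -124.9]
force: [0.9, -0.4, 0.2]
opening: 0.0303
gripper_force: 0.0
clock: 2.17
tool_pos: [0.3041, -0.4642, 0.4048]
orientation: [-180.0, -0.0, -124.9]
force: [0.3, 0.2, 0.3]
opening: 0.0305
gripper_force: 0.0
clock: 2.8
tool_pos: [0.3594, -0.3551, 0.4048]
orientation: [-180.0, 0.0, -124.9]
force: [0.2, 0.2, 0.3]
opening: 0.0306
gripper_force: 0.0
```

```bash
H="python3 -m handwheel"
$H '[[-0.3,-0.97,0.135,0,0,0,0],[-0.3,-0.97,0.135,0,0,0,0],[-0.3,-0.97,0.135,0,0,0,0],[-0.3,-0.97,0.135,0,0,0,0],[-0.3,-0.97,0.135,0,0,0,0]]'
$H '[[-0.3,-0.97,0.135,0,0,0,0],[-0.3,-0.97,0.135,0,0,0,0],[-0.3,-0.97,0.135,0,0,0,0],[-0.3,-0.97,0.135,0,0,0,0],[-0.3,-0.97,0.135,0,0,0,0]]'
$H '[[-0.3,-0.97,0.135,0.3,0,0,0],[-0.3,-0.97,0.135,0.3,0,0,0],[-0.3,-0.97,0.135,0.3,0,0,0],[-0.3,-0.97,0.135,0.3,0,0,0],[-0.3,-0.97,0.135,0.3,0,0,0]]'
$H '[[-0.3,-0.97,0.135,0.3,0,0,0],[-0.3,-0.97,0.135,0.3,0,0,0],[-0.3,-0.97,0.135,0.3,0,0,0],[-0.3,-0.97,0.135,0.3,0,0,0],[-0.3,-0.97,0.135,0.3,0,0,0]]'
python3 - <<'E'
from h import *
T=[]
for n,(x,y,w) in (("top",(185,150,100)),("side",(220,150,120))):
    c=C[n]["color"][:,:,::-1].copy()
    T.append(cv2.resize(c[y:y+int(w*1.0),x:x+w],(400,400),interpolation=cv2.INTER_CUBIC))
cv2.imwrite("pics/c2.png",np.hstack(T))
E
```

```text
clock: 3.42
tool_pos: [0.4149, -0.246, 0.4048]
orientation: [-180.0, 0.0, -124.9]
force: [-0.2, -0.3, -0.6]
opening: 0.0304
gripper_force: 0.0
clock: 4.05
tool_pos: [0.4703, -0.137, 0.4049]
orientation: [-180.0, 0.0, -124.9]
force: [0.7, -0.3, -0.7]
opening: 0.0307
gripper_force: 0.0
clock: 4.68
tool_pos: [0.526, -0.0278, 0.3671]
orientation: [-180.0, 0.0, -124.9]
force: [0.2, 0.4, 0.5]
opening: 0.0308
gripper_force: 0.0
clock: 5.3
tool_pos: [0.5821, 0.0816, 0.3291]
orientation: [180.0, -0.0, -124.9]
force: [-0.5, -0.9, -0.4]
opening: 0.0305
gripper_force: 0.0
```

View pics/c2.png

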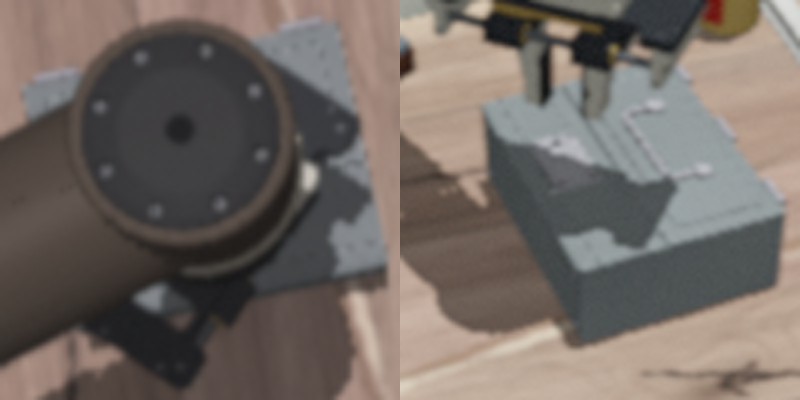

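```bash
H="python3 -m handwheel"
$H '[[-0.3,0,0,0.9,0,0,0],[-0.3,0,0,0.8,0,0,0],[-0.3,0,0,0.4,0,0,0],[-0.3,0,0,0.3,0,0,0],[-0.3,0,0,0,0,0,0]]'
$H '[[-0.66,0,0,0,0,0,0],[-0.66,0,0,0,0,0,0],[-0.66,0,0,0,0,0,0]]'
```

```text
clock: 6.02
tool_pos: [0.5814, 0.0801, 0.2696]
orientation: [180.0, -0.0, -124.9]
force: [0.8, 0.4, -0.3]
opening: 0.0301
gripper_force: 0.0
clock: 6.4
tool_pos: [0.5814, 0.0801, 0.27]
orientation: [-180.0, 0.0, -124.9]
force: [-1.2, -0.3, 0.1]
opening: 0.0154
gripper_force: 0.0
```

```bash
H="python3 -m handwheel"
$H '[[-0.66,0.05,0.26,0.06,0,0,0],[-0.66,0.14,0.26,0,0,0,0],[-0.66,0.05,0.21,0,0,0,0],[-0.66,0.05,0.21,0,0,0,0],[-0.66,-0.015,0.22,0,0,0,0]]'
$H '[[-0.66,-0.015,0.21,0,0,0,0],[-0.66,-0.08,0.2,0,0,0,0],[-0.66,-0.08,0.2,0,0,0,0],[-0.66,-0.11,0.15,0,0,0,0],[-0.66,-0.1,0.14,0,0,0,0]]'
$H '[[-0.66,-0.11,0.1,0,0,0,0],[-0.66,-0.11,0.09,0,0,0,0],[-0.66,0,0,0,0,0,0]]'
python3 - <<'E'
from h import *
c=C["side"]["color"][:,:,::-1];cv2.imwrite("pics/c3.png",cv2.resize(c[150:225,210:310],(800,600),interpolation=cv2.INTER_CUBIC))
E
```

```text
clock: 7.02
tool_pos: [0.5533, 0.0913, 0.2682]
orientation: [180.0, 0.0, -124.9]
force: [-0.4, -3.0, -0.3]
opening: 0.0151
gripper_force: 0.8
clock: 7.65
tool_pos: [0.5407, 0.1122, 0.2682]
orientation: [-180.0, 0.0, -124.9]
force: [0.3, 0.2, -0.2]
opening: 0.0148
gripper_force: 0.8
clock: 8.02
tool_pos: [0.54, 0.1194, 0.2681]
orientation: [180.0, 0.0, -124.9]
force: [-0.8, 0.6, 0.5]
opening: 0.0152
gripper_force: 0.0
```

View pics/c3.png

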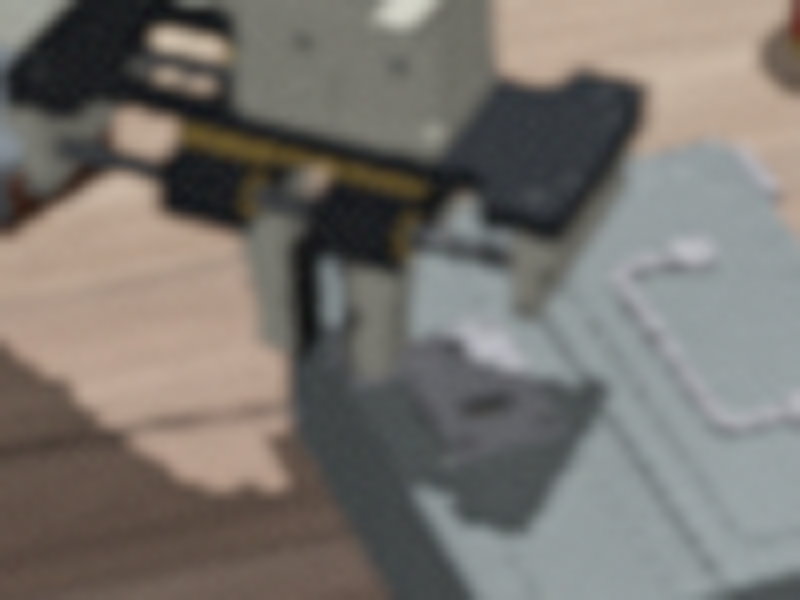

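Keyhole is clear at crop (487,403), with the cover swung to about 1.75 rad. On to lifting and going above the key.

```bash
H="python3 -m handwheel"
$H '[[-0.45,0,0,-0.6,0,0,0],[-0.45,0,0,-0.8,0,0,0],[-0.45,0,0,-0.6,0,0,-0.07],[-0.45,0,0,0,0,0,-1],[-0.45,0,0,0,0,0,-1]]'
$H '[[-0.45,0,0,0,0,0,-1],[-0.45,0,0,0,0,0,-1],[-0.45,0,0,0,0,0,-1],[-0.45,0,0,0,0,0,-1],[-0.45,0,0,0,0,0,-1]]'
$H '[[-0.45,0,0,0,0,0,-1],[-0.45,0,0,0,0,0,-1],[-0.45,0,0,0,0,0,-1],[-0.45,0,0,0,0,0,-1],[-0.45,0,0,0,0,0,-1]]'
$H '[[-0.45,0,0,0,0,0,-1],[-0.45,0,0,0,0,0,-1],[-0.45,0,0,0,0,0,-1],[-0.45,0.8,0.95,0,0,0,0],[-0.45,0.8,0.95,0,0,0,0]]'
$H '[[-0.45,0.8,0.95,0,0,0,0],[-0.45,0.8,0.95,0,0,0,0],[-0.45,0.8,0.95,0,0,0,0],[-0.45,0.8,0.95,0,0,0,0],[-0.45,0.8,0.95,0,0,0,0]]'
$H '[[-0.45,0.8,0.95,0,0,0,0],[-0.45,0.8,0.95,0,0,0,0],[-0.45,0.8,0.95,0,0,0,0],[-0.45,0.8,0.95,0,0,0,0],[-0.45,0.8,0.95,0,0,0,0]]'
python3 - <<'E'
from h import *
print(get_obs()["tool_pos"])
c=C["top"]["color"][:,:,::-1];d=C["side"]["color"][:,:,::-1]
f=lambda c,x,y,w:cv2.resize(c[y:y+w,x:x+w],(400,400),interpolation=cv2.INTER_CUBIC)
cv2.imwrite("pics/c4.png",np.hstack([f(c,190,180,80),f(d,260,260,80)]))
E
```

```text
clock: 8.75
tool_pos: [0.54, 0.119, 0.3193]
orientation: [-180.0, 0.1, -112.3]
force: [0.2, -0.1, -0.9]
opening: 0.0241
gripper_force: 0.0
clock: 9.38
tool_pos: [0.54, 0.119, 0.3189]
orientation: [-180.0, 0.0, -82.3]
force: [-0.4, 0.4, 0.6]
opening: 0.024
gripper_force: 0.0
clock: 10.0
tool_pos: [0.5399, 0.119, 0.3189]
orientation: [-180.0, 0.0, -52.3]
force: [0.9, -1.0, 0.5]
opening: 0.0243
gripper_force: 0.0
clock: 10.62
tool_pos: [0.5461, 0.0568, 0.3189]
orientation: [-180.0, -0.0, -34.4]
force: [0.9, -0.5, -0.3]
opening: 0.0242
gripper_force: 0.0
clock: 11.25
tool_pos: [0.5613, -0.0983, 0.319]
orientation: [-180.0, -0.0, -34.5]
force: [1.0, -0.7, 0.1]
opening: 0.0239
gripper_force: 0.0
clock: 11.88
tool_pos: [0.5764, -0.2528, 0.319]
orientation: [-180.0, -0.0, -34.5]
force: [1.0, 0.3, -0.2]
opening: 0.024
gripper_force: 0.0
[ 0.57637901 -0.25415533  0.31856652]
```

View pics/c4.png

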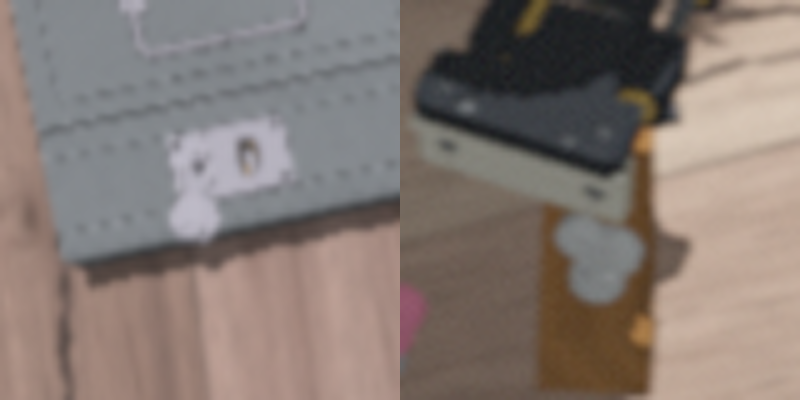

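Run:
```python
from h import *
print("hole top",back("top",(238.8,210.4),.083),"side",back("side",(270.4,199.9),.083))
print("collar side",back("side",(299,316),.042))
b=[.6344,.0984,.1767]
print("model",W(b,(-.049,0,.083)), "end",W(b,(-.049,.028,.083)))
# predicted pixel of collar/handle for the key at estimate
for p in [(.578,-.2515,.042),(.578,-.2515,.076)]: print(proj("side",np.array(p)),proj("top",np.array(p)))
```

```text
hole top [0.58538959 0.09330061 0.083     ] side [0.58637727 0.08859318 0.083     ]
collar side [ 0.57852255 -0.25675637  0.042     ]
model [0.58616297 0.08978669 0.083     ] end [0.58124108 0.1173507  0.083     ]
[298.17025142 314.06816824] [363.10755006 211.6702873 ]
[298.57894    304.22003335] [365.57232176 210.45081507]
```

```bash
H="python3 -m handwheel"
$H '[[-0.45,0,-0.08,0.9,0,0,0],[-0.45,0,0,0.9,0,0,0],[-0.45,0,0,0.9,0,0,0],[-0.45,0,0,0.6,0,0,0],[-0.45,0,0,0.44,0,0,0]]'
$H '[[-0.45,0,0,0,0,0,0],[-1,0,0,0,0,0,0],[-1,0,0,0,0,0,0],[-1,0,0,0,0,0,0],[-1,0,0,0,0,0,0]]'
python3 - <<'E'
from h import *
o=get_obs();print(o["tool_pos"],o["force"],o["moment"],o["opening"],o["gripper_force"])
E
```

```text
clock: 12.7
tool_pos: [0.5777, -0.2496, 0.2243]
orientation: [-180.0, -0.0, -34.4]
force: [-0.1, -0.8, -0.3]
opening: 0.0237
gripper_force: 0.0
clock: 13.32
tool_pos: [0.5778, -0.2502, 0.2254]
orientation: [-180.0, -0.1, -34.5]
force: [-0.0, 0.6, 4.3]
opening: 0.0086
gripper_force: 30.0
[ 0.57777262 -0.25021695  0.22537168] [-0.52020097 -0.46168357  5.41779226] [ 0.18444502  0.35667199 -0.02847812] 0.00873074897152291 30.000495314598083
```

```bash
H="python3 -m handwheel"
$H '[[-1,0,0,-0.3,0,0,0],[-1,0,0,-0.5,0,0,0],[-1,0,0,-0.7,0,0,0],[-1,0,0,-0.8,0,0,0],[-1,0,0,-0.8,0,0,0]]'
$H '[[-1,0,0,-0.6,0,0,0],[-1,0,0,0,0,0,-0.93],[-1,0,0,0,0,0,-0.93],[-1,0,0,0,0,0,-0.93],[-1,0,0,0,0,0,-0.93]]'
$H '[[-1,0,0,0,0,0,-0.93],[-1,0,0,0,0,0,-0.93],[-1,0,0,0,0,0,-0.93],[-1,0,0,0,0,0,-0.93],[-1,0.2,-0.95,0,0,0,0]]'
$H '[[-1,0.19,-0.955,0,0,0,0],[-1,0.19,-0.955,0,0,0,0],[-1,0.19,-0.955,0,0,0,0],[-1,0.19,-0.955,0,0,0,0],[-1,0.19,-0.955,0,0,0,0]]'
$H '[[-1,0.19,-0.955,0,0,0,0],[-1,0.19,-0.955,0,0,0,0],[-1,0.19,-0.955,0,0,0,0],[-1,0.19,-0.955,0,0,0,0],[-1,0.19,-0.955,0,0,0,0]]'
$H '[[-1,0.19,-0.955,0,0,0,0],[-1,0.19,-0.955,0,0,0,0],[-1,0.2,-0.955,0,0,0,0],[-1,0,0,0,0,0,0]]'
python3 - <<'E'
from h import *
o=get_obs();print(o["tool_pos"],o["orientation"],o["force"],o["opening"],o["gripper_force"])
d=C["side"]["color"][:,:,::-1]
cv2.imwrite("pics/c5.png",cv2.resize(d[145:220,220:320],(800,600),interpolation=cv2.INTER_CUBIC))
for z in (.083,.105,.13): print(proj("side",np.array([o["tool_pos"][0],o["tool_pos"][1],z])))
E
```

```text
clock: 14.05
tool_pos: [0.5774, -0.25, 0.304]
orientation: [-180.0, -0.0, -34.5]
force: [-0.5, -0.2, -1.3]
opening: 0.0087
gripper_force: 30.0
clock: 14.68
tool_pos: [0.5773, -0.25, 0.3177]
orientation: [-180.0, 0.0, -12.0]
force: [0.5, -0.9, -1.7]
opening: 0.0091
gripper_force: 30.0
clock: 15.3
tool_pos: [0.578, -0.2265, 0.3175]
orientation: [-180.0, 0.0, 10.1]
force: [-0.5, 0.2, -0.7]
opening: 0.0085
gripper_force: 30.0
clock: 15.92
tool_pos: [0.5804, -0.1034, 0.3178]
orientation: [-180.0, -0.0, 10.1]
force: [0.1, 0.1, -0.3]
opening: 0.0087
gripper_force: 30.0
clock: 16.55
tool_pos: [0.5827, 0.0183, 0.3178]
orientation: [-180.0, -0.0, 10.1]
force: [0.5, -0.4, -1.2]
opening: 0.0088
gripper_force: 30.0
clock: 17.05
tool_pos: [0.5845, 0.0919, 0.3177]
orientation: [-180.0, -0.0, 10.3]
force: [-0.5, -0.1, -0.5]
opening: 0.0089
gripper_force: 30.0
[0.58438095 0.09056674 0.31744203] [-1.79997847e+02  1.19597407e-02  1.01839259e+01] [ 0.3086471  -0.69308276 -0.7653393 ] 0.00915647724376761 29.99952346086502
[269.50724153 199.53433222]
[269.3819841  193.02457398]
[269.23599887 185.43757083]
```

View pics/c5.png

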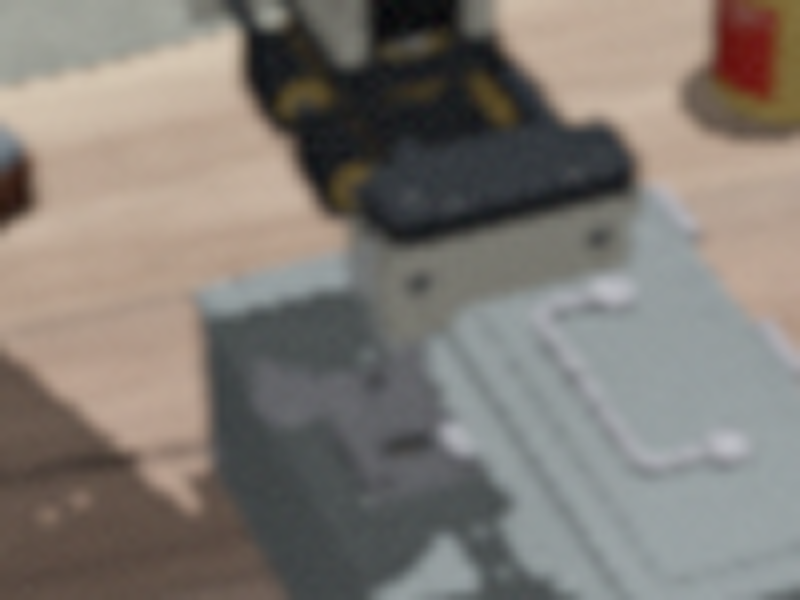

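Run:
```python
from h import *
p=np.array([.5845,.0907]);ty=np.array([.177,-.984]);tx=np.array([.984,.177])
cr=lambda X:((proj("side",np.array(X))+.5-[250,175])*16).round()
print("near finger tip outer L/R",[cr([*(p+ty*.025+tx*s),.139]) for s in(-.0095,.0095)])
print("axis z.13,.104",cr([*p,.13]),cr([*p,.104]),"hole",cr([.586,.0909,.083]),"pivot",cr([.5812,.1174,.088]))
fr=np.mean([snapshot("side")["color"].astype(float) for _ in range(6)],0)
c=fr[175:212,250:300,::-1]; c=np.clip((c-30)*1.6,0,255).astype(np.uint8)
cv2.imwrite("pics/c6.png",cv2.resize(c,(800,592),interpolation=cv2.INTER_CUBIC))
```

```text
near finger tip outer L/R [array([318., 234.]), array([430., 205.])]
axis z.13,.104 [316. 174.] [319. 301.] hole [329. 398.] pivot [269. 279.]
```

View pics/c6.png

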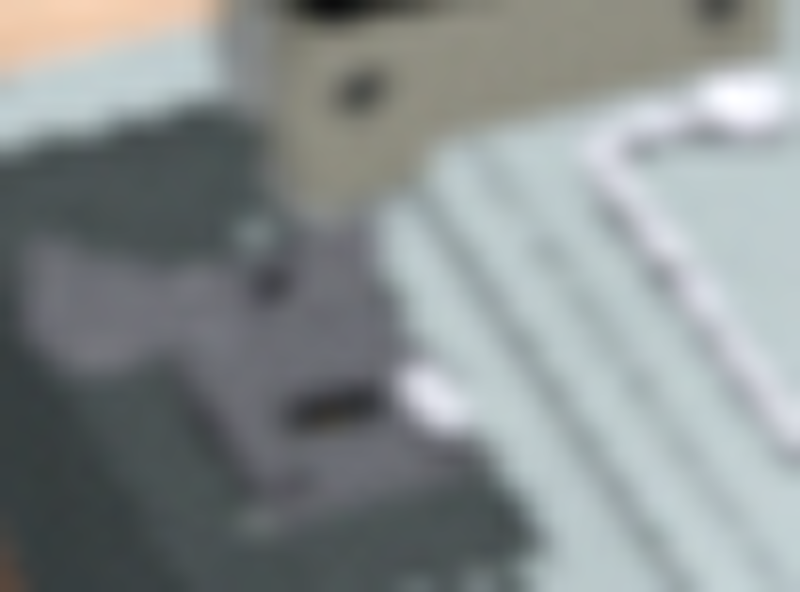

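```bash
python3 - <<'E'
from plant import *
import numpy as np
np.save("f0.npy",np.mean([snapshot("side")["color"].astype(float) for _ in range(6)],0))
E
python3 -m handwheel '[[-1,0,0,0.3,0,0,0],[-1,0,0,0.34,0,0,0],[-1,0,0,0,0,0,0],[-1,0,0,0,0,0,0]]'
python3 - <<'E'
from h import *
o=get_obs();print(o["tool_pos"],o["force"])
f0=np.load("f0.npy");fr=np.mean([snapshot("side")["color"].astype(float) for _ in range(6)],0)
cr=lambda X:((proj("side",np.array(X))+.5-[255,178])*20).round()
p=o["tool_pos"][:2]
print("axis .114,.088",cr([*p,.114]),cr([*p,.088]))
k=lambda f:np.clip((f[178:208,255:275,::-1]-40)*2.2,0,255).astype(np.uint8)
d=np.clip(128+(fr-f0)[178:208,255:275,::-1]*3,0,255).astype(np.uint8)
cv2.imwrite("pics/c7.png",np.hstack([cv2.resize(i,(400,600),interpolation=cv2.INTER_CUBIC) for i in(k(fr),d)]))
E
```

```text
clock: 18.35
tool_pos: [0.5846, 0.0906, 0.301]
orientation: [180.0, 0.0, 10.2]
force: [-1.1, 0.1, -0.9]
opening: 0.0089
gripper_force: 30.0
[0.5846942  0.09064735 0.30134177] [-0.43933812  0.44802116 -0.29198058]
axis .114,.088 [299. 256.] [302. 411.]
```

View pics/c7.png

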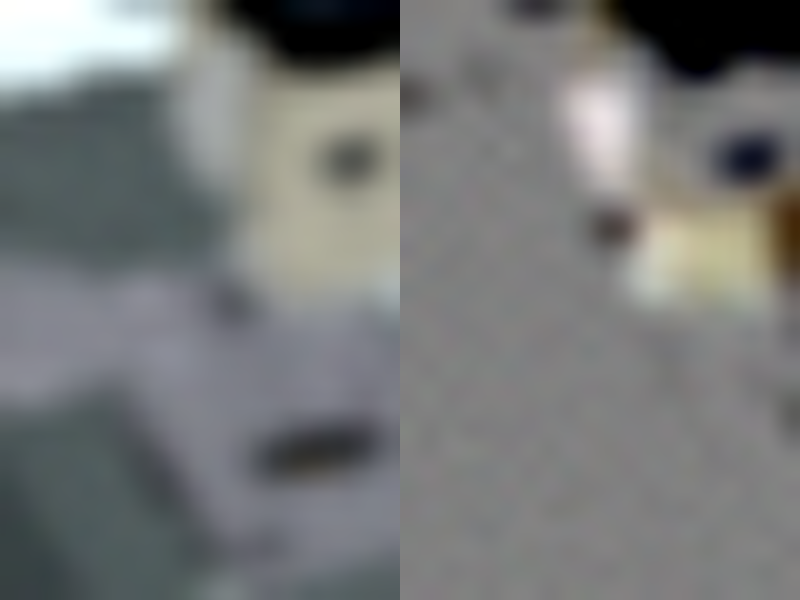

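The slot shows at crop (315,450), and the key's wing at (170–245, 30–190). That puts the key about 2 mm toward +x of the tool axis, matching the grasp estimate. The barrel is too alike the plate in tone, so I check it numerically.

Run:
```python
from h import *
f0=np.load("f0.npy");fr=np.mean([snapshot("side")["color"].astype(float) for _ in range(12)],0);np.save("f1.npy",fr)
print("cols 262-279")
for r in range(186,204): print(r,(fr-f0).mean(2)[r,262:280].round().astype(int), fr.mean(2)[r,262:280].round().astype(int))
```

```text
cols 262-279
186 [  0   5  17  24  16   6   4   2  -7 -23 -34 -25 -10  -4 -12 -28 -36 -36] [ 81  85  97 108 109 109 112 114 108  92  80  89 106 115 117 117 117 116]
187 [  0   2   8  14  13   7   3   3   0  -7 -13 -15 -15 -13 -12 -22 -34 -35] [ 80  82  87  96 102 106 111 115 113 105  98 103 113 117 117 117 117 118]
188 [  0   0  -4  -6  -3   6   7   5   6   5   1 -13 -26 -27 -18 -16 -24 -24] [ 80  80  80  85  92 101 110 116 117 114 111 112 116 117 117 118 122 130]
189 [  0  -1 -10 -20 -14   7  15  14  13  13   8 -10 -29 -33 -25 -13  -9  -7] [ 80  80  79  82  89 100 109 115 118 116 115 113 115 118 120 121 130 142]
190 [  0  -1  -4  -8   1  14  17  17  17  17  11  -8 -28 -34 -26 -12  -2   0] [ 81  82  83  87  96 103 109 114 117 117 115 113 114 119 125 129 130 140]
191 [  0   1   0   1  11  19  17  16  15  15  12  -3 -21 -26 -16  -6   0   1] [ 92  91  90  91  96 104 109 114 116 116 115 114 117 127 138 142 136 134]
192 [  0   0   0   1   9  17  15  13  13  12  11   4  -8 -11  -5  -1   0   1] [104 100  97  90  86  94 106 113 114 112 111 112 119 135 149 152 144 134]
193 [ 0  0  0  0  2  5 
[... 912 characters left out ...]
  4   5   1  -8 -26 -36 -25  -7   1] [ 87  95 100 100  98  94  89  82  79  77  76  79  89 103 122 143 154 157]
200 [  0   1   0   0   0   0   1   0   0   0   0   2  -2 -17 -35 -30 -12  -2] [ 78  88  97  99  96  87  75  65  63  63  64  75  87  97 113 139 155 158]
201 [  0   0   0   0   0   1   0   0   0   0   0   1   1  -6 -24 -33 -22  -7] [ 74  80  92  99  96  88  75  71  73  77  82  89  95  98 102 115 129 139]
202 [  0   0  -1   1   0  -1   0   0   0   1   0   1   0   0  -7 -19 -17  -9] [ 73  75  85  96  98  94  90  90  93  95  95  98  99  98  93  90  94 105]
203 [ 0  0  0  0  0  0  0  0  1  0  0  0  1  1  0 -2 -2 -3] [ 77  76  81  91  97  97  96  98 100 100 100 100 100  99  96  90  88  90]
```

Bit and barrel traces centre near col 270.5 and the slot at (270.4,200.1), so they're aligned within about 1.5 mm. Descending gently.

```bash
H="python3 -m handwheel"
$H '[[-1,0,0,0.16,0,0,0],[-1,0,0,0.08,0,0,0]]'
$H '[[-1,0,0,0.06,0,0,0],[-1,0,0,0,0,0,0]]'
```

```text
clock: 19.7
tool_pos: [0.5845, 0.0906, 0.2947]
orientation: [180.0, 0.0, 10.2]
force: [0.6, 0.5, -0.8]
opening: 0.009
gripper_force: 30.0
clock: 19.95
tool_pos: [0.5845, 0.0906, 0.2935]
orientation: [180.0, 0.0, 10.2]
force: [0.5, -0.1, -1.0]
opening: 0.009
gripper_force: 30.0
```

```bash
H="python3 -m handwheel"
$H '[[-1,0,0,0.1,0,0,0],[-1,0,0,0.06,0,0,0]]'
$H '[[-1,0,0,0.06,0,0,0],[-1,0,0,0,0,0,0]]'
```

```text
clock: 20.2
tool_pos: [0.5845, 0.0906, 0.2895]
orientation: [180.0, 0.0, 10.2]
force: [-0.2, 0.2, -0.3]
opening: 0.0088
gripper_force: 30.0
clock: 20.45
tool_pos: [0.5845, 0.0905, 0.288]
orientation: [180.0, 0.0, 10.1]
force: [0.1, -0.7, -0.9]
opening: 0.0088
gripper_force: 30.0
```

```bash
H="python3 -m handwheel"
$H '[[-1,0,0,0.1,0,0,0],[-1,0,0,0.06,0,0,0]]'
$H '[[-1,0,0,0.08,0,0,0],[-1,0,0,0,0,0,0]]'
$H '[[-1,0,0,0.06,0,0,0],[-1,0,0,0,0,0,0]]'
```

```text
clock: 20.7
tool_pos: [0.5845, 0.0906, 0.284]
orientation: [-180.0, 0.0, 10.2]
force: [0.4, 1.0, -0.8]
opening: 0.0091
gripper_force: 30.0
clock: 20.95
tool_pos: [0.5845, 0.0906, 0.2819]
orientation: [180.0, 0.0, 10.2]
force: [0.6, -0.1, -1.0]
opening: 0.0089
gripper_force: 30.0
clock: 21.2
tool_pos: [0.5846, 0.0906, 0.2808]
orientation: [-180.0, -0.0, 10.2]
force: [0.3, -0.2, 0.1]
opening: 0.0089
gripper_force: 30.0
```

```bash
H="python3 -m handwheel"
$H '[[-1,0,0,0.06,0,0,0],[-1,0,0,0,0,0,0]]'
$H '[[-1,0,0,0.06,0,0,0],[-1,0,0,0,0,0,0]]'
```

```text
clock: 21.45
tool_pos: [0.5846, 0.0906, 0.2799]
orientation: [180.0, -0.0, 10.2]
force: [-1.8, 0.0, 5.5]
opening: 0.009
gripper_force: 30.0
clock: 21.7
tool_pos: [0.5847, 0.0906, 0.2794]
orientation: [180.0, -0.1, 10.2]
force: [-4.6, -0.6, 13.1]
opening: 0.0084
gripper_force: 30.0
```

```bash
H="python3 -m handwheel"
$H '[[-1,-0.02,0,0,0,0,-0.9],[-1,0,0,0,0,0,-0.9],[-1,0,0,0,0,0,-0.7],[-1,0,0,0,0,0,0]]'
$H '[[-1,0,0,0,0,0,1],[-1,0,0,0,0,0,1],[-1,0,0,0,0,0,1],[-1,0,0,0,0,0,1],[-1,0,0,0,0,0,1]]'
$H '[[-1,0,0,0,0,0,-0.9],[-1,0,0,0,0,0,-0.9],[-1,0,0,0,0,0,-0.7],[-1,0,0,0,0,0,0]]'
```

```text
clock: 22.2
tool_pos: [0.5844, 0.0905, 0.2781]
orientation: [180.0, -0.1, 25.1]
force: [0.1, -0.3, 2.2]
opening: 0.0089
gripper_force: 30.0
clock: 22.82
tool_pos: [0.5844, 0.0913, 0.2778]
orientation: [-179.9, -0.1, -5.1]
force: [-0.2, 2.8, 0.7]
opening: 0.0087
gripper_force: 30.0
clock: 23.32
tool_pos: [0.5842, 0.0906, 0.2777]
orientation: [-180.0, -0.0, 10.0]
force: [0.5, 0.4, 0.7]
opening: 0.0087
gripper_force: 30.0
```

```bash
H="python3 -m handwheel"
$H '[[-1,0,0,0.06,0,0,0],[-1,0,0,0,0,0,0]]'
$H '[[-1,0,0,0.06,0,0,0],[-1,0,0,0,0,0,0]]'
```

```text
clock: 23.58
tool_pos: [0.5842, 0.0906, 0.2761]
orientation: [-180.0, -0.0, 10.1]
force: [0.8, 0.7, 0.1]
opening: 0.0089
gripper_force: 30.0
clock: 23.82
tool_pos: [0.5842, 0.0906, 0.2746]
orientation: [-180.0, -0.0, 10.1]
force: [2.2, 0.4, 1.0]
opening: 0.009
gripper_force: 30.0
```

```bash
H="python3 -m handwheel"
$H '[[-1,0,0,0.06,0,0,0],[-1,0,0,0,0,0,0]]'
$H '[[-1,0,0,0.06,0,0,0],[-1,0,0,0,0,0,0]]'
$H '[[-1,0,0,0.06,0,0,0],[-1,0,0,0,0,0,0]]'
```

```text
clock: 24.08
tool_pos: [0.5842, 0.0905, 0.273]
orientation: [-180.0, -0.0, 10.2]
force: [1.0, -0.8, 0.8]
opening: 0.0084
gripper_force: 30.0
clock: 24.32
tool_pos: [0.5841, 0.0905, 0.2716]
orientation: [180.0, -0.0, 10.2]
force: [2.2, -0.4, 1.7]
opening: 0.0089
gripper_force: 30.0
clock: 24.58
tool_pos: [0.5841, 0.0905, 0.2704]
orientation: [180.0, -0.0, 10.2]
force: [-0.2, -0.3, 5.0]
opening: 0.0086
gripper_force: 30.0
```

```bash
H="python3 -m handwheel"
$H '[[-1,0,0,0.06,0,0,0],[-1,0,0,0,0,0,0]]'
$H '[[-1,0,0,0.06,0,0,0],[-1,0,0,0,0,0,0]]'
```

```text
clock: 24.82
tool_pos: [0.5841, 0.0905, 0.2703]
orientation: [180.0, -0.0, 10.2]
force: [-5.0, 0.1, 15.9]
opening: 0.0087
gripper_force: 30.0
clock: 25.08
tool_pos: [0.584, 0.0905, 0.2702]
orientation: [180.0, -0.1, 10.2]
force: [-9.4, -0.3, 26.5]
opening: 0.0092
gripper_force: 30.0
```

The force climbs to 26 N with no more travel at the expected height, so the key is home. Easing the push a little and turning clockwise.

```bash
H="python3 -m handwheel"
$H '[[-1,0,0,-0.06,0,0,0.5],[-1,0,0,0,0,0,0.7],[-1,0,0,0,0,0,0.8],[-1,0,0,0,0,0,0.8],[-1,0,0,0,0,0,0.8]]'
$H '[[-1,0,0,0,0,0,0.8],[-1,0,0,0,0,0,0.8],[-1,0,0,0,0,0,0.8],[-1,0,0,0,0,0,0.8],[-1,0,0,0,0,0,0.8]]'
python3 - <<'E'
from plant import *
o=get_obs();print(o["moment"],o["force"],o["tool_pos"],o["orientation"])
E
```

```text
clock: 25.7
tool_pos: [0.5842, 0.0908, 0.2703]
orientation: [-180.0, -0.1, -11.5]
force: [-4.6, 2.4, 14.9]
opening: 0.0089
gripper_force: 30.0
clock: 26.32
tool_pos: [0.5844, 0.0911, 0.2703]
orientation: [-179.9, -0.1, -35.5]
force: [-3.2, 3.1, 14.6]
opening: 0.009
gripper_force: 30.0
[1.07677652 1.41234035 0.26972159] [-3.18971273  3.09557011 14.56797655] [0.58439082 0.09106714 0.27027621] [-1.79888489e+02 -6.70817353e-02 -3.55392391e+01]
```

```bash
H="python3 -m handwheel"
$H '[[-1,0,0,0,0,0,0.8],[-1,0,0,0,0,0,0.8],[-1,0,0,0,0,0,0.8],[-1,0,0,0,0,0,0.8],[-1,0,0,0,0,0,0.8]]'
$H '[[-1,0,0,0,0,0,0.8],[-1,0,0,0,0,0,0.8],[-1,0,0,0,0,0,0.8],[-1,0,0,0,0,0,0.8],[-1,0,0,0,0,0,0.8]]'
$H '[[-1,0,0,0,0,0,0.8],[-1,0,0,0,0,0,0.3]]'
python3 - <<'E'
from h import *
o=get_obs();print(o["moment"],o["force"],o["tool_pos"],o["orientation"],o["opening"])
f=lambda c,x,y,w:cv2.resize(c[y:y+w,x:x+w,::-1],(400,400),interpolation=cv2.INTER_CUBIC)
cv2.imwrite("pics/c8.png",np.hstack([f(C["top"]["color"],180,140,110),f(C["side"]["color"],230,155,110)]))
E
```

```text
clock: 26.95
tool_pos: [0.5845, 0.0912, 0.2703]
orientation: [-179.8, -0.0, -59.5]
force: [-2.4, 3.4, 13.9]
opening: 0.0087
gripper_force: 30.0
clock: 27.58
tool_pos: [0.5848, 0.0912, 0.2703]
orientation: [-179.8, 0.1, -83.5]
force: [-0.4, 2.9, 11.6]
opening: 0.0088
gripper_force: 30.0
clock: 27.82
tool_pos: [0.5849, 0.0912, 0.2703]
orientation: [-179.8, 0.1, -90.1]
force: [0.3, 2.6, 11.1]
opening: 0.0087
gripper_force: 30.0
[1.05554321 0.38259318 0.26576213] [-0.3744874   1.82076718 11.51677802] [0.58490265 0.09122953 0.27030913] [-1.79806623e+02  7.56430964e-02 -9.00325125e+01] 0.008682612396942853
```

View pics/c8.png

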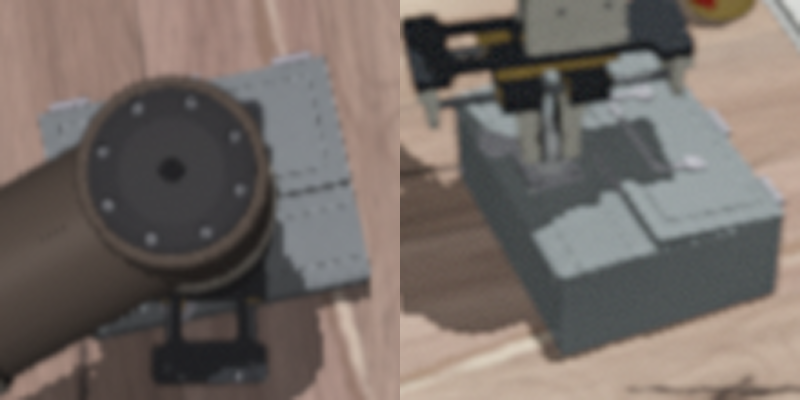

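The lid's front edge stands proud, with a shadow gap at (640,220), and the key's wings lie square between the fingers. Adding a hair more turn and checking that it holds.

```bash
H="python3 -m handwheel"
$H '[[-1,0,0,0,0,0,0.35],[-1,0,0,0,0,0,0],[-1,0,0,0,0,0,0],[-1,0,0,0,0,0,0]]'
python3 - <<'E'
from plant import *
o=get_obs();print(o["moment"],o["force"],o["orientation"],o["opening"])
print(close_job())
E
```

```text
clock: 28.42
tool_pos: [0.5849, 0.0913, 0.2703]
orientation: [-179.8, 0.1, -92.1]
force: [-0.9, 2.9, 11.5]
opening: 0.0088
gripper_force: 30.0
[1.00085428 0.33012453 0.23164375] [-0.86432683  2.85597278 11.49594405] [-1.79806580e+02  8.33767624e-02 -9.20760024e+01] 0.008761962025859561
the job is handed in; nothing more can be done
None
```

The job is handed in: the dust cover is swung aside, the aluminium key is home and turned about 102° by the gripper (a quarter turn plus the lock's play), and it is still gripped and held against the spring with the lid ajar; no verdict came back, and I never touched the other tools.

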